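Fit out a track-light bar for the craft stall

ROBOT

A 6-joint arm with a two-finger parallel gripper is mounted at the origin on the work surface. World frame = base frame: x ahead of the robot, y to its left, z up, the work surface at z = 0. Lengths are in m, angles in rad, forces in N, time in s.
With the tool pointing down it reaches from about 0.3 to 0.85 m from the base axis. Payload 4.2 kg.
Tool frame: the origin (TCP) lies at the centre of the arm's flange, where the gripper is bolted on; the fingertips stand 191 mm ahead of it and the grasp point (between the pads) lies 172 mm ahead of it (bot.tip_extent is the distance from the TCP to the fingertips, in m); z points along the fingers, y is the line along which they close (so a half turn about z gives the same grasp; the last joint's range is limited). The gripper opens to 91 mm and grips with 3 to 60 N. Pads are 32 mm wide; open, the fingers measure 118 mm over their backs; the gripper's body (76 mm by 178 mm) begins 60 mm behind the grasp point.
Start: joints at [1.199, 0.32, 1.565, -0, 1.257, -0.02], TCP at [0.198, 0.54, 0.405] pointing down, gripper open.
Joint ranges: [-3.11, 3.11], [-0.84, 2.01], [0.21, 2.61], [-1.34, 4.49], [0.05, 2.63], [-2.56, 2.56]. Speed limits (rad/s): [2.57, 2.57, 3.14, 3.14, 3.14, 3.14].

INTERFACE

Orientations are given as a unit quaternion [x, y, z, w].
In Python, from workcell import bot, cams, sign_off gives the robot as it stands.
- The arm moves only by the tool send_rows, never from a script. Its argument "motion" is one flat list of numbers, 6 for each row, row after row: the shift along the tool's x, y, z in m, then the turn, a rotation vector about the tool's x, y, z in units of 6 degrees (1.0 is 6 degrees). In form: [x, y, z, ax, ay, az, x, y, z, ax, ay, az, ...]. A call has 1 to 8 rows; each row shifts and turns the commanded pose from where the row before left it, along the tool's axes as they then stand; what a row does not reach is not made up. A row lasts 1/12 s, in which the tool goes at most 41.7 mm and 7.16 degrees, less where a joint would pass 70% of its speed; a pose out of reach is approached as far as the arm can. A call with a gripper value outside its range is refused whole. "claw" is the opening, from 0 (shut) to 1 (fully open), set as the call begins (left out, the last holds). The fingers move at their own pace and stop on an object; "force" is the grip in N (left out, the last holds). Time passes only in rows, so rows that do not move let the fingers close. It gives the time, the measured TCP pose, the force, the opening and the grip force at its end, in the units of the state.
- bot.state(): the state, without advancing time (a new reading comes with each control period).
- cams.read_camera(name): name is "scene" or "side" or "wrist"; returns (picture, depth): 384x512x3 uint8, blue, green, red; 384x512 float32, m along the optical axis (not along the pixel's ray), 0 where there is no reading.
- cams.camera_info(name): a dict with "camera_matrix" (3x3 intrinsics, pixels), "xyz" and "orientation" of the camera in the world; the wrist camera has in their place "tool_from_camera" (4x4, takes a point from camera to tool coordinates, whose origin is the TCP and whose axes are the flange's). Camera axes: x right, y up, looking along -z (the intrinsics and any distortion apply to the point x, -y, -z); pixel columns grow to the right and rows downward; lengths in m; the calibration is good to about 2 mm. A picture is of the moment at which its call begins: read the wrist's pose just before it. camera_info takes no time and is no camera call.
- sign_off(): hands the job in; it is judged then, once.
The state is a dict: "time": time; "qpos": joint angles; "joint_vel": joint speeds; "effort": joint torques, N m; "tcp_pos": TCP position; "tool_rot": TCP orientation; "force": force on the tool from outside, world axes, zero at the start; "torque": the same for the moment, N m; "gripper_width": finger opening in m; "grasp_force": force on a finger pad.
Only numpy, scipy, OpenCV 4.12 (cv2) and the standard library are available. Lean on these libraries where they do the work, as an engineer would, in place of code of your own. Each camera call takes 0.05 s, during which the arm holds its last target. There are 200 camera calls.

TASK

Get the light bar ready for lighting the stall's framed panels. Lift the lamps out of the crate one at a time and mount each one that is there in any free bayonet holder of the bar: push it in against the spring and turn it a quarter turn clockwise until it springs up and is locked. Only when all the lamps are locked in, take the power feed from its rest, pass its T-foot through the slot at the end of the bar down to the flange and turn it a quarter turn either way so that the T lies square across the slot; leave the pliers, the pen and the pot where they are.

Things in the scene. Friction and masses are not known exactly. Their poses are not given: they have to be found in the camera images.
- bar: light bar, fixed, 90 (x) x 430 (y) mm, white channel with dark steel fittings, all tops 34 mm above the bench. Origin: centre of underside, on the bench; x across, y along the bar, z up. From -y to +y: three bayonet holders 100 mm apart, then the feed slot. A lamp's locked state: lugs along the bar's y, lamp origin about 17 mm above the bar's origin
- holder0 (a point): mouth centre of the bayonet holder at the -y end: on its axis, at the top of its ring, 34 mm above the bench; axes as the bar. Castellated ring, 69 mm outside, 48 mm bore, a lug entry gap about 12 mm wide at its +x and at its -x side, brass spring plunger inside. A lamp just set in, lugs in the gaps, rests on the plunger with its origin 22 mm above the bar's and cannot turn
- holder1 (a point): same for the middle holder. In every holder the lamp is pushed down until its origin is 8 to 12 mm above the bar's (8: flange on ring, hard stop; spring about 8 to 10 N), then turned 90 degrees clockwise seen from above, to a hard stop a few degrees further; let go, it springs up to 17 mm, lugs caught in 4 mm deep notches: locked
- holder2 (a point): same for the holder next to the slot
- slot (a point): mouth centre of the feed slot in the 6 mm thick steel plate at the bar's +y end, 34 mm above the bench; the slot is 36 mm long along the bar's y and 12.5 mm wide along its x, with 23 mm of free depth below the plate; axes as the bar
- crate: fixed open wooden crate, 100 (x) x 270 (y) mm outside, walls 4 mm thick and 30 mm high, split along y in three equal cells; inner floor 4 mm above the bench; origin: centre of its underside
- lamp0: LED lamp, about 150 g, 62 mm tall, upright in a crate cell; may be absent. Origin: centre of underside, z up. Round base, 43 mm across, z 0 to 26, tapered below 6; two lugs at +x and -x (56 mm over both, 8 mm wide, z 6 to 11); flange 58 mm across, z 26 to 30; finned body with flat sides to grip, 46 mm along x, 32 mm along y, z 30 to 62
- lamp1: a second lamp, the same; may be absent
- lamp2: a third lamp, the same; may be absent
- rest: fixed wooden rest for the power feed, 70 x 66 mm, top 26 mm above the bench, with a 14 mm wide groove along its x, open at both ends, in which the feed hangs by its flange; origin: centre of its underside
- feed: power feed, 90 g, 59 mm tall. Origin: centre of its T-foot's underside, z up. Brass T-foot 30 (x) x 8 (y) mm, z 0 to 8; shank 8 mm thick; black flange 32 mm across, z 19 to 23; black grip block 42 (x) x 22 (y) mm, z 23 to 59. Seated, flange on the slot plate, its origin is 15 mm above the bar's. No stop or click: it stays at the angle it is left at
- pliers: red-handled pliers, about 150 mm long, lying on the bench; bystander
- pen: wood-burning pen, about 160 mm long, lying on the bench; bystander
- pot: terracotta pot, 70 mm in diameter and 70 mm tall, on the bench beside the bar; bystander

How it is judged:
By the outcome, as a careful person would: the job done as asked, in the order asked, and still so for the second after the job is handed in, with the robot touching nothing.
Of lamp0, lamp1, lamp2 only 2 to 3 are there at a start; the rules pass over those that are not, and their reading is None.
At some moment in a run one of lamp0, lamp1, lamp2 may be knocked a few centimetres aside while the robot is not near it.
It also fails if it takes over 210 s, if anything falls off the work surface, if the arm or the gripper's body presses on something with over 40 N, if the wrist force passes 120 N, or if a joint passes its speed limit or range.

## Working session

There is one attempt and no reset: what is moved stays moved. The work goes in short steps, Python scripts to look and compute and a tool call to move; the robot and the scene stay as the last step left them, time stands still between calls to the robot, and variables do not carry over. Pictures are saved under pics/ and viewed, at most 14 in all, crops included, and the job is handed in when it is done.

Besides the shell and the picture viewer there is one more tool, called after ">>>" by a JSON object that holds its "name" and its "arguments". send_rows: Moves the arm, as the interface text tells. Its arguments: {"type":"object","properties":{"motion":{"type":"array"},"claw":{"type":"number"},"force":{"type":"number"}},"required":["motion"]}

```bash
ls; mkdir -p pics
python3 - <<'E'
from workcell import bot,cams
import cv2
s=bot.state();print(s['tcp_pos'],s['tool_rot'],s['time'],bot.tip_extent)
for n in("scene","side"):
    p,d=cams.read_camera(n);cv2.imwrite(f"pics/{n}0.png",p);i=cams.camera_info(n);print(i)
print(cams.camera_info("wrist"))
E
```

```text
pics
[0.19806294 0.5396295  0.40393308] [ 1.74974362e-01  9.84572597e-01 -8.60527262e-04 -1.81639890e-04] 0.0 0.1908
{'camera_matrix': array([[363.80611648,   0.        , 257.72802398],
       [  0.        , 363.80611648, 191.52267051],
       [  0.        ,   0.        ,   1.        ]]), 'xyz': array([ 1.37521316, -0.13160336,  0.65235378]), 'orientation': array([0.34313036, 0.30487952, 0.57015953, 0.6813429 ])}
{'camera_matrix': array([[455.77639269,   0.        , 251.08865383],
       [  0.        , 455.77639269, 190.32054534],
       [  0.        ,   0.        ,   1.        ]]), 'xyz': array([ 0.32337381, -0.89948349,  0.7949779 ]), 'orientation': array([ 0.42645951, -0.05592196, -0.10961453,  0.89609691])}
{'camera_matrix': array([[270.35998323,   0.        , 257.35439106],
       [  0.        , 270.35998323, 193.08288894],
       [  0.        ,   0.        ,   1.        ]]), 'tool_from_camera': array([[-1.72977528e-04,  9.57729207e-01,  2.87671230e-01,
         8.19934663e-02],
       [ 9.99999713e-01, -4.66266033e-05,  7.56534250e-04,
         2.91558593e-04],
       [ 7.37968080e-04,  2.87671278e-01, -9.57728924e-01,
         1.94507706e-02],
       [ 0.00000000e+00,  0.00000000e+00,  0.00000000e+00,
         1.00000000e+00]])}
```

View pics/scene0.png

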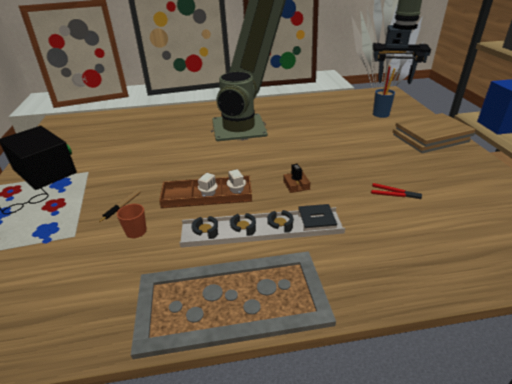

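View pics/side0.png

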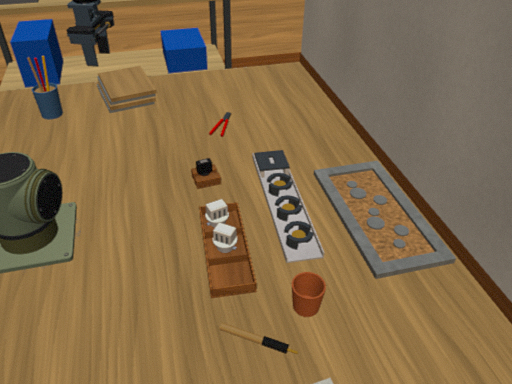

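The scene camera shows lamps at (207,184) and (236,181), the feed in its rest at (296,177), the bar running from (185,228) to (340,218), and the pot at (132,221). The third crate cell, at -y, is empty. The side camera agrees.

```bash
cat > h.py <<'E'
import numpy as np,cv2
from scipy.spatial.transform import Rotation as R
from workcell import bot,cams
def T_cam(n):
    i=cams.camera_info(n);T=np.eye(4)
    if n=="wrist":
        s=bot.state();T[:3,:3]=R.from_quat(s['tool_rot']).as_matrix();T[:3,3]=s['tcp_pos'];T=T@i['tool_from_camera']
    else:
        T[:3,:3]=R.from_quat(i['orientation']).as_matrix();T[:3,3]=i['xyz']
    return T,i['camera_matrix']
def look(n):
    T,K=T_cam(n);p,d=cams.read_camera(n)
    v,u=np.mgrid[:384,:512];z=d.astype(float)
    P=np.stack([(u-K[0,2])/K[0,0]*z,-(v-K[1,2])/K[1,1]*z,-z],-1)@T[:3,:3].T+T[:3,3]
    P[d==0]=np.nan
    return p,P,T,K
def ray(T,K,u,v,h):
    r=T[:3,:3]@np.array([(u-K[0,2])/K[0,0],-(v-K[1,2])/K[1,1],-1.]);return T[:3,3]+r*(h-T[2,3])/r[2]
def ortho(P,p,x0,x1,y0,y1,res=.001):
    # top-down max-height map; image row: -x, col: -y (robot view)
    m=~np.isnan(P[...,0]);Q=P[m];C=p[m]
    H=np.full((int((x1-x0)/res),int((y1-y0)/res)),-1.);I=np.zeros(H.shape+(3,),np.uint8)
    a=((x1-Q[:,0])/res).astype(int);b=((y1-Q[:,1])/res).astype(int)
    k=(a>=0)&(b>=0)&(a<H.shape[0])&(b<H.shape[1]);a,b,Q,C=a[k],b[k],Q[k],C[k]
    o=np.argsort(Q[:,2]);H[a[o],b[o]]=Q[o,2];I[a[o],b[o]]=C[o];return H,I
E
python3 - <<'E'
from h import *
for n,pts in(("side",dict(lampA=(217,206),lampB=(225,231),feed=(204,163),bar0=(299,236),bar1=(289,207),bar2=(280,183),slot=(271,160),crate0=(233,285),pot=(308,279),barc=(300,256))),("scene",dict(lampB=(207,180),lampA=(236,177),feed=(296,170),b0=(205,227),b2=(281,220),slot=(318,215)))):
    p,P,T,K=look(n)
    for k,(u,v) in pts.items(): print(n,k,P[v,u].round(3))
E
```

```text
side lampA [ 0.452 -0.071  0.068]
side lampB [ 0.453 -0.159  0.067]
side feed [0.451 0.117 0.066]
side bar0 [ 0.629 -0.176  0.025]
side bar1 [ 0.64  -0.065  0.021]
side bar2 [0.646 0.035 0.023]
side slot [0.659 0.166 0.007]
side crate0 [ 0.444 -0.286  0.029]
side pot [ 0.596 -0.326  0.052]
side barc [ 0.618 -0.219  0.004]
scene lampB [ 0.475 -0.146  0.069]
scene lampA [ 0.473 -0.061  0.067]
scene feed [0.471 0.122 0.067]
scene b0 [ 0.63  -0.164  0.023]
scene b2 [0.643 0.038 0.025]
scene slot [0.619 0.149 0.006]
```

>>> {"name": "send_rows", "arguments": {"motion": [0, 0, 0, 0, 0, -1.117, 0, 0, 0, 0, 0, -1.117, 0, 0, 0, 0, 0, -1.117, -0.0189, -0.035, 0, 0, 0, 0, -0.0189, -0.035, 0, 0, 0, 0, -0.0189, -0.035, 0, 0, 0, 0, -0.0189, -0.035, 0, 0, 0, 0, -0.0189, -0.035, 0, 0, 0, 0]}}

```text
time: 0.87
tcp_pos: [0.2928, 0.363, 0.4046]
tool_rot: [-0.0, 1.0, -0.0, 0.0]
force: [1.5, 1.4, 0.7]
gripper_width: 0.0909
grasp_force: 0.0
```

>>> {"name": "send_rows", "arguments": {"motion": [-0.0189, -0.035, 0, 0, 0, 0, -0.0189, -0.035, 0, 0, 0, 0, -0.0189, -0.035, 0, 0, 0, 0, -0.0189, -0.035, 0, 0, 0, 0, -0.0189, -0.035, 0, 0, 0, 0, -0.0189, -0.035, 0, 0, 0, 0, -0.0189, -0.035, 0, 0, 0, 0, -0.0189, -0.035, 0, 0, 0, 0]}}

```text
time: 1.53
tcp_pos: [0.4438, 0.0826, 0.4048]
tool_rot: [0.001, 1.0, 0.0, 0.0]
force: [0.8, 1.3, 0.5]
gripper_width: 0.091
grasp_force: 0.0
```

>>> {"name": "send_rows", "arguments": {"motion": [-0.0189, -0.035, 0, 0, 0, 0, -0.0189, -0.035, 0, 0, 0, 0, -0.0189, -0.035, 0, 0, 0, 0, 0, 0, 0, 0, 0, 0, 0, 0, 0, 0, 0, 0]}}

```text
time: 1.95
tcp_pos: [0.5006, -0.0221, 0.4042]
tool_rot: [0.002, 1.0, 0.0, -0.0]
force: [-0.4, 0.4, 0.0]
gripper_width: 0.0916
grasp_force: 0.0
```

Run:
```python
from h import *
s=bot.state();print(s['tcp_pos'],s['tool_rot'],s['time'])
p,P,T,K=look("wrist");cv2.imwrite("pics/w1.png",p)
np.savez("w1.npz",p=p,P=P,T=T,K=K)
H,I=ortho(P,p,.36,.74,-.33,.26,.001)
V=np.clip(H/.075*255,0,255).astype(np.uint8)
cv2.imwrite("pics/o1.png",cv2.resize(np.vstack([I]),None,fx=1.3,fy=1.3,interpolation=0))
```

```text
[ 0.50059731 -0.022097    0.40422017] [ 2.33979692e-03  9.99997121e-01  1.96180196e-04 -4.95611130e-04] 1.95
```

View pics/w1.png

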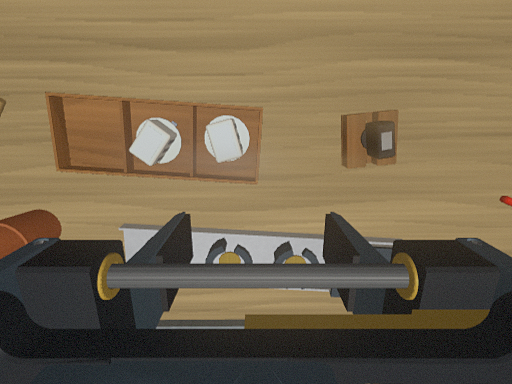

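The wrist view shows lamp bodies at (153,142) and (223,138), the crate from (48,95) to (262,180), and the feed at (383,139) in its rest. The fingers hide the bar, so I'll move further out to see it.

>>> {"name": "send_rows", "arguments": {"motion": [-0.034, 0, 0, 0, 0, 0, -0.034, 0, 0, 0, 0, 0, -0.034, 0, 0, 0, 0, 0, -0.034, 0, 0, 0, 0, 0, -0.034, 0, 0, 0, 0, 0, 0, 0, 0, 0, 0, 0, 0, 0, 0, 0, 0, 0]}}

```text
time: 2.58
tcp_pos: [0.6706, -0.0187, 0.4034]
tool_rot: [-0.001, 1.0, 0.0, -0.001]
force: [-0.4, -0.4, -0.9]
gripper_width: 0.0912
grasp_force: 0.0
```

Run:
```python
from h import *
s=bot.state();print(s['tcp_pos'],s['tool_rot'],s['time'])
p,P,T,K=look("wrist");cv2.imwrite("pics/w2.png",p);np.savez("w2.npz",p=p,P=P,T=T,K=K)
d=np.load("w1.npz");P=d['P'];p1=d['p']
def rect(m,P,n):
    l,lab,st,_=cv2.connectedComponentsWithStats(m.astype(np.uint8))
    for i in range(1,l):
        if st[i,4]>80:
            q=P[lab==i];r=cv2.minAreaRect((q[:,:2]*1000).astype(np.float32));print(n,st[i],np.round(r[0],1),np.round(r[1],1),round(r[2],1),'z',np.median(q[:,2]).round(4))
v=np.mgrid[:384,:512][0]
rect((P[...,2]>.05)&(P[...,2]<.085)&(v<200),P,"tops")
rect((P[...,2]>.024)&(P[...,2]<.038)&(v<200),P,"mid")
print("floor",np.nanmedian(P[20:80,:,2]),[P[r,c].round(4) for r,c in((130,90),(140,355),(137,383))])
```

```text
[ 0.67059469 -0.01872009  0.40336497] [-7.49224989e-04  9.99998910e-01  2.75684798e-04 -1.24218842e-03] 2.5833
tops [ 206  119   37   44 1121] [450.9 -60.6] [45.9 32.4] 14.8 z 0.067
tops [ 129  120   45   46 1229] [ 453.1 -147.9] [32.7 45.9] 53.0 z 0.0669
tops [370 121  25  39 854] [451.2 127.2] [42.3 21.9] 8.9 z 0.0662
mid [  45   93  218   92 2732] [ 453.2 -153.1] [270.5 100.3] 85.9 z 0.0301
mid [377 110  22  56 422] [452.8 145.8] [69.9 30.2] 5.8 z 0.0264
mid [ 346  114   23   55 1086] [456.4 108.1] [70.  26.4] 5.2 z 0.0267
mid [209 116  41  40 365] [441.3 -51.3] [56.7 30.4] 46.0 z 0.0347
mid [149 118  33  46 417] [ 451.7 -136.8] [57.  34.7] 7.1 z 0.0347
mid [205 130  10  27 106] [457.1 -85.1] [34.   6.6] 14.4 z 0.0348
floor 0.0007456846795554917 [array([nan, nan, nan]), array([0.454 , 0.1057, 0.0273]), array([0.4468, 0.1236, 0.067 ])]
```

View pics/w2.png

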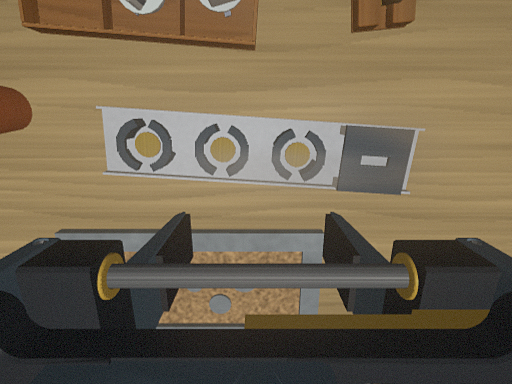

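The wrist view shows holders at (147,145), (222,150) and (297,155), the slot at (374,160), and the lug gaps at ±x. The measured sizes match the spec (46x32, 42x22, 270x100).

Run:
```python
from h import *
d=np.load("w2.npz");P=d['P'];p=d['p'];T=d['T'];K=d['K']
v,u=np.mgrid[:384,:512]
m=(P[...,2]>.029)&(P[...,2]<.04)&(v>105)&(v<196)
l,lab,st,_=cv2.connectedComponentsWithStats(m.astype(np.uint8))
for i in range(1,l):
    if st[i,4]>60:
        q=P[lab==i];r=cv2.minAreaRect((q[:,:2]*1000).astype(np.float32));print(st[i],np.round(r[0],1),np.round(r[1],1),round(r[2],1),np.median(q[:,2]).round(4))
cs=[]
for (a,b) in((147,145),(222,150),(297,155)):
    q=P[m&(np.hypot(u-a,v-b)<36)][:,:2]*1000
    c=cv2.minEnclosingCircle(q.astype(np.float32));cs.append(c[0]);print(np.round(c[0],1),c[1])
    # plunger
    g=p.astype(int);mm=(np.hypot(u-a,v-b)<16)&(g[...,2]-g[...,0]>60)
    uu,vv=u[mm].mean(),v[mm].mean();z=np.nanmedian(P[mm][:,2]);print(' plunger z',z.round(4),(ray(T,K,uu,vv,z)*1000).round(1))
# slot: bright hole pixels in plate
g=p.astype(int).min(2);mm=((abs(u-374)<18)&(abs(v-160)<9)&(g>110)).astype(np.uint8)
ys,xs=np.nonzero(mm);c=cv2.minAreaRect(np.array([ray(T,K,x,y,.034)[:2]*1000 for x,y in zip(xs,ys)]).astype(np.float32));print("slot",c)
A=np.array(cs);e=A[2]-A[0];print("bar y angle",np.degrees(np.arctan2(e[1],e[0])),np.linalg.norm(e))
```

```text
[  0 106  18  28 184] [ 598.7 -327.3] [ 7.7 37.8] 61.4 0.0349
[116 119  25  52 607] [ 628.2 -185. ] [28.6 65.3] 85.6 0.0347
[148 120  24  52 550] [ 630.6 -143.8] [27.5 65. ] 86.3 0.0347
[195 125  23  51 523] [635.3 -85.2] [27.6 64.7] 86.6 0.0347
[ 336  125   79   70 4177] [649.3 134.6] [86.9 86.1] 86.3 0.0346
[226 126  23  51 499] [637.5 -44.5] [28.1 64.4] 86.1 0.0347
[272 130  24  51 495] [641.4  14.1] [27.5 64.9] 86.1 0.0346
[301 131  25  51 519] [643.8  55.3] [27.9 65.2] 86.8 0.0346
[ 629.6 -164.6] 35.72188949584961
 plunger z 0.0228 [ 628.9 -164.3   22.8]
[636.2 -64.9] 35.230953216552734
 plunger z 0.0227 [632.5 -65.   22.7]
[642.5  35. ] 35.186279296875
 plunger z 0.0226 [634.9  35.4  22.6]
slot ((648.000244140625, 132.90536499023438), (34.18241500854492, 12.628947257995605), 86.72921752929688)
bar y angle 86.31280316538091 199.94707559767554
```

>>> {"name": "send_rows", "arguments": {"motion": [0.0314, -0.006, 0.0148, 0, 0, 0, 0.0314, -0.006, 0.0148, 0, 0, 0, 0.0314, -0.006, 0.0148, 0, 0, 0, 0.0314, -0.006, 0.0148, 0, 0, 0, 0.0314, -0.006, 0.0148, 0, 0, 0, 0.0314, -0.006, 0.0148, 0, 0, 0, 0.0314, -0.006, 0.0148, 0, 0, 0], "claw": 0.75}}

```text
time: 3.22
tcp_pos: [0.4465, -0.0616, 0.3012]
tool_rot: [-0.0, 1.0, 0.0, 0.0]
force: [-0.3, -0.5, -0.6]
gripper_width: 0.0684
grasp_force: 0.0
```

>>> {"name": "send_rows", "arguments": {"motion": [0, 0, 0, 0, 0, -0.817, 0, 0, 0, 0, 0, -0.817, 0, 0, 0, 0, 0, -0.817, 0, 0, 0, 0, 0, 0, 0, 0, 0, 0, 0, 0]}}

```text
time: 3.63
tcp_pos: [0.4489, -0.0618, 0.3018]
tool_rot: [-0.127, 0.992, 0.0, 0.0]
force: [-0.1, -0.0, -0.5]
gripper_width: 0.0688
grasp_force: 0.0
```

```bash
cat >> h.py <<'E'
def pose(n=1):
    s=bot.state();M=R.from_quat(s['tool_rot']).as_matrix();return s['tcp_pos'],np.degrees(np.arctan2(M[1,1],M[0,1])),M
E
python3 - <<'E'
from h import *
for i in range(6):
    t,y,M=pose();print((t*1000).round(1),round(y,2),M[:2,2].round(4)); cams.read_camera("side")
p,P,T,K=look("wrist");cv2.imwrite("pics/w3.png",p);np.savez("w3.npz",p=p,P=P,T=T,K=K)
m=(P[...,2]>.06)&(P[...,2]<.075)
l,lab,st,_=cv2.connectedComponentsWithStats(m.astype(np.uint8))
for i in range(1,l):
    if st[i,4]>80:
        q=P[lab==i];r=cv2.minAreaRect((q[:,:2]*1000).astype(np.float32));print(st[i],np.round(r[0],1),np.round(r[1],1),round(r[2],1),np.median(q[:,2]).round(4))
E
```

```text
[448.9 -61.8 301.8] 104.57 [0.0004 0.0001]
[449.2 -61.9 301.7] 104.57 [0.0005 0.0001]
[449.5 -62.  301.6] 104.59 [0.0005 0.    ]
[449.7 -62.1 301.4] 104.61 [0.0004 0.0001]
[449.9 -62.2 301.3] 104.61 [0.0002 0.0001]
[450.  -62.3 301.2] 104.62 [0.0001 0.0001]
[ 126  160   65   59 2064] [ 452.5 -148.1] [32.3 46. ] 52.5 0.0671
[ 240  186   38   52 1896] [450.3 -60.9] [45.8 32. ] 16.2 0.067
```

View pics/w3.png

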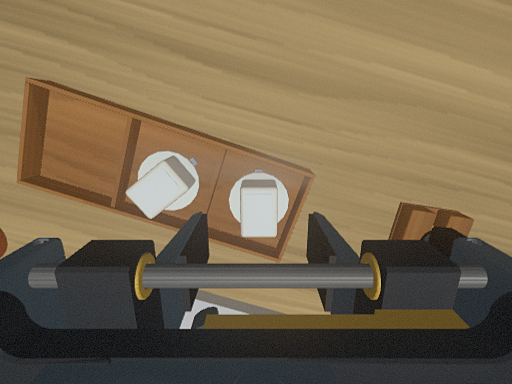

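The lamp body is at (259,208), centred between the fingers, with its lugs along the pads' width. I'll descend and grip it.

>>> {"name": "send_rows", "arguments": {"motion": [-0.0006, 0.0015, 0.018, 0, 0, 0, 0, 0, 0.018, 0, 0, 0.0, 0, 0, 0.018, 0, 0, 0, 0, 0, 0.018, 0, 0, 0, 0, 0, 0.001, 0, 0, 0, 0, 0, 0, 0, 0, 0, 0, 0, 0, 0, 0, 0]}}

```text
time: 4.57
tcp_pos: [0.4509, -0.0609, 0.2287]
tool_rot: [-0.127, 0.992, -0.0, 0.0]
force: [0.2, 1.0, -0.6]
gripper_width: 0.0683
grasp_force: 0.0
```

>>> {"name": "send_rows", "arguments": {"motion": [0, 0, 0, 0, 0, 0, 0, 0, 0, 0, 0, 0, 0, 0, 0, 0, 0, 0, 0, 0, 0, 0, 0, 0, 0, 0, 0, 0, 0, 0, 0, 0, 0, 0, 0, 0, 0, 0, 0, 0, 0, 0], "claw": 0.2, "force": 40}}

```text
time: 5.15
tcp_pos: [0.4505, -0.0608, 0.2283]
tool_rot: [-0.128, 0.992, -0.0, 0.0]
force: [-0.3, -0.5, 1.8]
gripper_width: 0.0317
grasp_force: 40.0
```

>>> {"name": "send_rows", "arguments": {"motion": [0, 0, -0.0225, 0, 0, 0, 0, 0, -0.0225, 0, 0, 0, 0, 0, -0.0225, 0, 0, 0, 0, 0, -0.0225, 0, 0, 0, 0, 0, 0, 0, 0, 1.02, 0, 0, 0, 0, 0, 1.02, 0, 0, 0, 0, 0, 1.02, 0, 0, 0, 0, 0, 0]}}

```text
time: 5.82
tcp_pos: [0.4501, -0.0608, 0.318]
tool_rot: [0.033, 0.999, 0.0, -0.0]
force: [0.6, 0.1, -1.1]
gripper_width: 0.0321
grasp_force: 40.0
```

```bash
cat >> h.py <<'E'
def go(x,y,z,yaw=None):
    t,ps,M=pose();d=M.T@(np.array([x,y,z])-t);print("now",(t*1000).round(1),round(ps,2),"tool d mm",(d*1000).round(1),"rows>=",np.ceil(np.linalg.norm(d)/.038),"" if yaw is None else "turn units %.2f"%((ps-yaw)/6), bot.state()['time'])
E
python3 -c "
from h import *
go(.6294,-.1644,.318,86.3)"
```

```text
now [450.1 -60.8 318. ] 86.19 tool d mm [-185.8  -91.5   -0.2] rows>= 6.0 turn units -0.02 5.8167
```

>>> {"name": "send_rows", "arguments": {"motion": [-0.0265, -0.0131, 0, 0, 0, 0, -0.0265, -0.0131, 0, 0, 0, 0, -0.0265, -0.0131, 0, 0, 0, 0, -0.0265, -0.0131, 0, 0, 0, 0, -0.0265, -0.0131, 0, 0, 0, 0, -0.0265, -0.0131, 0, 0, 0, 0, -0.0265, -0.0131, 0, 0, 0, 0, 0, 0, 0, 0, 0, 0]}}

```text
time: 6.48
tcp_pos: [0.6333, -0.1668, 0.3169]
tool_rot: [0.031, 1.0, -0.001, 0.002]
force: [1.4, -0.3, -1.8]
gripper_width: 0.0318
grasp_force: 40.0
```

>>> {"name": "send_rows", "arguments": {"motion": [0, 0, 0, 0, 0, 0, 0, 0, 0, 0, 0, 0, 0, 0, 0, 0, 0, 0, 0, 0, 0, 0, 0, 0, 0, 0, 0, 0, 0, 0]}}

```text
time: 6.9
tcp_pos: [0.6289, -0.1638, 0.3185]
tool_rot: [0.032, 0.999, 0.0, -0.0]
force: [0.3, 0.8, -2.1]
gripper_width: 0.0319
grasp_force: 40.0
```

Run:
```python
from h import *
go(.6294,-.1644,.266,86.3)
d0=None
for n in("wrist","side"):
    p,P,T,K=look(n);cv2.imwrite(f"pics/{n}4.png",p)
    m=(P[...,2]>.12)&(P[...,2]<.175)&(abs(P[...,0]-.629)<.05)&(abs(P[...,1]+.164)<.05)
    if n=="wrist": a=p
    else:
        v,u=272,299
        b=p[150:350,200:420]
cv2.imwrite("pics/c4.png",np.vstack([a[:, :],cv2.resize(b,(512,465))])[:600])
```

```text
now [ 628.9 -163.8  318.5] 86.35 tool d mm [-0.5 -0.6 52.5] rows>= 2.0 turn units 0.01 6.9
```

View pics/c4.png

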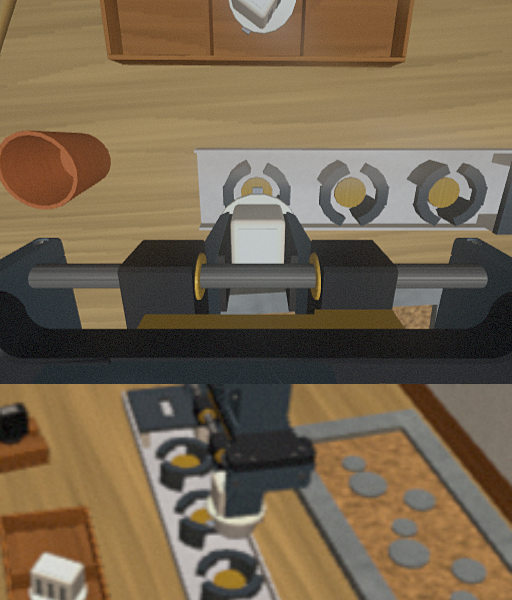

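The lamp hangs over holder0. Its lug at (257,190) lines up with the gap at (257,165). I'll descend to just above the plunger.

>>> {"name": "send_rows", "arguments": {"motion": [-0.0005, -0.0005, 0.017, 0, 0, 0, 0, 0, 0.017, 0, 0, 0, 0, 0, 0.017, 0, 0, 0, 0, 0, 0.012, 0, 0, 0, 0, 0, 0.004, 0, 0, 0, 0, 0, 0, 0, 0, 0, 0, 0, 0, 0, 0, 0, 0, 0, 0, 0, 0, 0]}}

```text
time: 7.67
tcp_pos: [0.6305, -0.165, 0.2523]
tool_rot: [0.032, 0.999, -0.0, 0.001]
force: [-0.0, 0.7, -2.1]
gripper_width: 0.0318
grasp_force: 40.0
```

>>> {"name": "send_rows", "arguments": {"motion": [0, 0, 0.003, 0, 0, 0, 0, 0, 0.003, 0, 0, 0, 0, 0, 0, 0, 0, 0, 0, 0, 0, 0, 0, 0]}}

```text
time: 8.0
tcp_pos: [0.6304, -0.165, 0.246]
tool_rot: [0.032, 0.999, -0.0, 0.001]
force: [0.1, -0.8, 1.9]
gripper_width: 0.0316
grasp_force: 40.0
```

>>> {"name": "send_rows", "arguments": {"motion": [0, 0, 0.004, 0, 0, 0, 0, 0, 0.004, 0, 0, 0, 0, 0, 0.003, 0, 0, 0, 0, 0, 0.001, 0, 0, 0, 0, 0, 0, 0, 0, 0, 0, 0, 0, 0, 0, 0, 0, 0, 0, 0, 0, 0]}}

```text
time: 8.58
tcp_pos: [0.6305, -0.165, 0.234]
tool_rot: [0.032, 0.999, -0.0, 0.001]
force: [0.3, -0.5, 7.1]
gripper_width: 0.0319
grasp_force: 40.0
```

>>> {"name": "send_rows", "arguments": {"motion": [0, 0, 0, 0, 0, 0.9, 0, 0, 0, 0, 0, 0.9, 0, 0, 0, 0, 0, 0.9, 0, 0, 0, 0, 0, 0.9, 0, 0, 0, 0, 0, 0.9, 0, 0, 0, 0, 0, 0.9, 0, 0, 0, 0, 0, 0.9, 0, 0, 0, 0, 0, 0.9]}}

```text
time: 9.25
tcp_pos: [0.6304, -0.1649, 0.234]
tool_rot: [0.4, 0.917, 0.0, 0.001]
force: [-0.2, -0.3, 7.4]
gripper_width: 0.0317
grasp_force: 40.0
```

>>> {"name": "send_rows", "arguments": {"motion": [0, 0, 0, 0, 0, 0.9, 0, 0, 0, 0, 0, 0.9, 0, 0, 0, 0, 0, 0.9, 0, 0, 0, 0, 0, 0.9, 0, 0, 0, 0, 0, 0.9, 0, 0, 0, 0, 0, 0.9, 0, 0, 0, 0, 0, 0.9, 0, 0, 0, 0, 0, 0.9]}}

```text
time: 9.92
tcp_pos: [0.6305, -0.165, 0.2341]
tool_rot: [0.709, 0.705, 0.001, 0.001]
force: [-0.5, 0.5, 7.7]
gripper_width: 0.0317
grasp_force: 40.0
```

>>> {"name": "send_rows", "arguments": {"motion": [0, 0, 0, 0, 0, 0.6, 0, 0, 0, 0, 0, 0, 0, 0, 0, 0, 0, 0, 0, 0, 0, 0, 0, 0]}}

```text
time: 10.25
tcp_pos: [0.6305, -0.1651, 0.2341]
tool_rot: [0.73, 0.684, 0.001, 0.001]
force: [-0.0, -0.6, 6.7]
gripper_width: 0.0321
grasp_force: 40.0
```

```bash
python3 -c "
from h import *
go(.6294,-.1644,.242,-3.7);s=bot.state();print(s['force'],s['torque'],s['qpos'])"
```

```text
now [ 630.5 -165.1  234.1] -3.71 tool d mm [ 0.6 -1.1 -7.9] rows>= 1.0 turn units -0.00 10.25
[-0.01390066 -0.55985732  6.72923669] [-0.1841493   0.03007274 -0.01508417] [-2.73689665e-01  5.76134758e-01  1.59875896e+00 -8.13853623e-05
  9.64117852e-01 -2.08807659e-01]
```

>>> {"name": "send_rows", "arguments": {"motion": [0, 0, -0.004, 0, 0, 0, 0, 0, -0.003, 0, 0, 0, 0, 0, 0, 0, 0, 0, 0, 0, 0, 0, 0, 0]}}

```text
time: 10.58
tcp_pos: [0.6305, -0.165, 0.2406]
tool_rot: [0.73, 0.684, 0.001, 0.001]
force: [1.0, -0.8, 4.3]
gripper_width: 0.0317
grasp_force: 40.0
```

>>> {"name": "send_rows", "arguments": {"motion": [0, 0, 0, 0, 0, 0, 0, 0, 0, 0, 0, 0, 0, 0, 0, 0, 0, 0, 0, 0, 0, 0, 0, 0, 0, 0, 0, 0, 0, 0], "claw": 0.65}}

```text
time: 11.0
tcp_pos: [0.6299, -0.1647, 0.2395]
tool_rot: [0.73, 0.684, -0.0, -0.001]
force: [0.0, -0.6, 0.2]
gripper_width: 0.0586
grasp_force: 0.0
```

>>> {"name": "send_rows", "arguments": {"motion": [0, 0, -0.02, 0, 0, 0, 0, 0, -0.03, 0, 0, 0, 0, 0, -0.02, 0, 0, 0, 0, 0, 0, 0, 0, 0]}}

```text
time: 11.33
tcp_pos: [0.6312, -0.1651, 0.3149]
tool_rot: [0.73, 0.684, 0.002, 0.004]
force: [0.7, 0.8, 0.5]
gripper_width: 0.0591
grasp_force: 0.0
```

```bash
cat >> h.py <<'E'
def tops(P,z0,z1,a=60):
    m=(P[...,2]>z0)&(P[...,2]<z1)&(P[...,0]>.38)&(P[...,0]<.72)&(P[...,1]>-.29)&(P[...,1]<.2)
    l,lab,st,_=cv2.connectedComponentsWithStats(m.astype(np.uint8))
    for i in range(1,l):
        if st[i,4]>a:
            q=P[lab==i];(c,s,t)=cv2.minAreaRect((q[:,:2]*1000).astype(np.float32));t=t if s[0]>s[1] else t-90
            print(st[i],np.round(c,1),np.round(s,1),"long axis %.1f"%t,"z",np.median(q[:,2]).round(4))
E
python3 - <<'E'
from h import *
go(.45,-.148,.3,53)
for n in("scene","side"):
    p,P,T,K=look(n);cv2.imwrite(f"pics/{n}5.png",p);print(n);tops(P,.05,.085,40)
E
```

```text
now [ 631.2 -165.1  314.9] -3.7 tool d mm [   5.4 -182.    13.3] rows>= 5.0 turn units -9.45 11.3333
scene
[291 164  11  12 100] [454.2 127. ] [42.2 23.3] long axis 7.5 z 0.0648
[193 207  21  18 299] [ 633.1 -166.7] [51.5 35.2] long axis 87.6 z 0.0769
side
[196 158  17  12 142] [452.3 122.2] [42.9 24.3] long axis 5.8 z 0.0639
[292 211  18  23 340] [ 631.1 -168.4] [50.6 32.7] long axis 86.6 z 0.0775
[201 233  30  22 434] [ 430.3 -177.2] [62.9 51. ] long axis 34.7 z 0.0602
```

The first lamp is locked: its long axis lies along the bar and its top is at about 78 mm. The second lamp seems to have been knocked, so I'll look.

Run:
```python
import cv2,numpy as np
a=cv2.imread("pics/side5.png")[170:300,150:350];b=cv2.imread("pics/scene5.png")[140:260,140:340]
cv2.imwrite("pics/c5.png",np.vstack([cv2.resize(a,(480,312)),cv2.resize(b,(480,288))]))
```

```text
(no output)
```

View pics/c5.png

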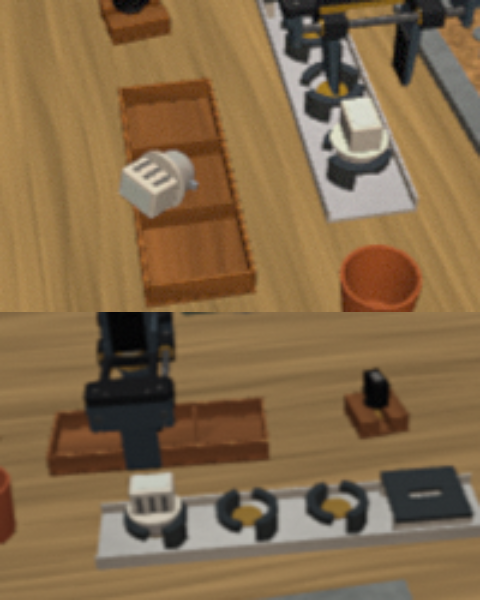

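The second lamp has tipped over. It leans on the crate's -x wall, with its body up toward -x and its base on the floor of the middle cell. I need a close view to get its pose.

>>> {"name": "send_rows", "arguments": {"motion": [-0.003, -0.032, -0.009, 0, 0, 0, -0.003, -0.032, -0.009, 0, 0, 0, -0.003, -0.032, -0.009, 0, 0, 0, -0.003, -0.032, -0.009, 0, 0, 0, -0.003, -0.032, -0.009, 0, 0, 0, 0, 0, 0, 0, 0, -1.15, 0, 0, 0, 0, 0, -1.15, 0, 0, 0, 0, 0, -1.15]}}

```text
time: 12.1
tcp_pos: [0.4683, -0.1694, 0.3539]
tool_rot: [0.593, 0.805, -0.0, -0.001]
force: [-0.7, 0.6, 0.4]
gripper_width: 0.0591
grasp_force: 0.0
```

>>> {"name": "send_rows", "arguments": {"motion": [0, 0, 0, 0, 0, -1.15, 0, 0, 0, 0, 0, -1.15, 0, 0, 0, 0, 0, -1.15, 0, 0, 0, 0, 0, -1.15, 0, 0, 0, 0, 0, -1.15, 0, 0, 0, 0, 0, -1.15, 0, 0, 0, 0, 0, -1.15, 0, 0, 0, 0, 0, -1.15]}}

```text
time: 12.77
tcp_pos: [0.4689, -0.1693, 0.3533]
tool_rot: [0.152, 0.988, 0.0, -0.002]
force: [0.4, -1.5, 0.1]
gripper_width: 0.0593
grasp_force: 0.0
```

>>> {"name": "send_rows", "arguments": {"motion": [0, 0, 0, 0, 0, -1.15, 0, 0, 0, 0, 0, -1.15, 0, 0, 0, 0, 0, 0, 0, 0, 0, 0, 0, 0, 0, 0, 0, 0, 0, 0]}}

```text
time: 13.18
tcp_pos: [0.4692, -0.1694, 0.3542]
tool_rot: [0.036, 0.999, 0.0, -0.001]
force: [0.2, -0.4, -0.2]
gripper_width: 0.0594
grasp_force: 0.0
```

Run:
```python
from h import *
go(.45,-.148,.3,53)
p,P,T,K=look("wrist");cv2.imwrite("pics/w6.png",p);np.savez("w6.npz",p=p,P=P,T=T,K=K)
p2,P2,T2,K2=look("side");np.savez("s6.npz",p=p2,P=P2)
p2,P2,T2,K2=look("scene");np.savez("c6.npz",p=p2,P=P2)
```

```text
now [ 469.2 -169.4  354.2] 85.85 tool d mm [20.6 19.9 54.3] rows>= 2.0 turn units 5.47 13.1833
```

View pics/w6.png

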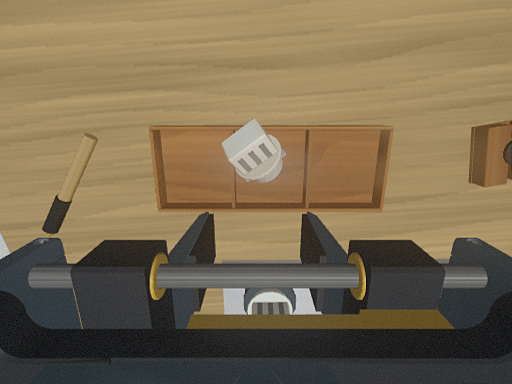

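The lamp lies around (255,152): the end face is at (247,140), the finned side faces up at (255,155), and the base end is at (265,165). I'll fit a signed-distance model of the lamp to the merged point clouds.

```bash
cat > fit.py <<'E'
from h import *
from scipy.optimize import least_squares
def box(q,c,h):
    d=abs(q-c)-h;return np.linalg.norm(np.maximum(d,0),axis=1)+np.minimum(d.max(1),0)
def cyl(q,r,z0,z1):
    d=np.stack([np.hypot(q[:,0],q[:,1])-r,abs(q[:,2]-(z0+z1)/2)-(z1-z0)/2],1)
    return np.linalg.norm(np.maximum(d,0),axis=1)+np.minimum(d.max(1),0)
def sdf(q): # mm, lamp frame
    return np.min([cyl(q,21.5,0,26),cyl(q,29,26,30),box(q,[0,0,46],[23,16,16]),box(q,[0,0,8.5],[28,4,2.5])],0)
def fit(Q,starts):
    best=None
    for t0,r0 in starts:
        f=lambda x:sdf((Q-x[:3])@R.from_rotvec(x[3:]).as_matrix())
        r=least_squares(f,np.r_[t0,r0],loss='soft_l1',f_scale=1.5)
        if best is None or r.cost<best.cost: best=r
    return best
def pts(f,x,y,rad=.07):
    d=np.load(f);P=d['P'];p=d['p'];hsv=cv2.cvtColor(p,cv2.COLOR_BGR2HSV)
    m=(hsv[...,1]<70)&(hsv[...,2]>60)&(np.hypot(P[...,0]-x,P[...,1]-y)<rad)&(P[...,2]>.006)&(P[...,2]<.12)
    return P[m]*1000
E
python3 - <<'E'
from fit import *
A=[pts(f,.44,-.165) for f in("w6.npz","s6.npz","c6.npz")];print([len(a) for a in A])
rng=np.random.default_rng(0)
for name,Q in(("wrist",A[0]),("w+s",np.vstack(A[:2]))):
    c=Q.mean(0);S=[]
    for az in np.radians([180,215,250]):
        for tilt in np.radians([40,65,85]):
            for sp in np.radians([0,45,90,135]):
                r=R.from_euler('ZYZ',[az,tilt,sp]);S.append((c-r.apply([0,0,38]),r.as_rotvec()))
    b=fit(Q[rng.permutation(len(Q))[:700]],S);M=R.from_rotvec(b.x[3:]).as_matrix()
    e=sdf((Q-b.x[:3])@M);print(name,"origin",b.x[:3].round(1),"x",M[:,0].round(3),"y",M[:,1].round(3),"z",M[:,2].round(3),"med|e|",np.median(abs(e)).round(2),"p90",np.percentile(abs(e),90).round(2),"top",(b.x[:3]+M@[0,0,62]).round(1))
E
```

```text
[2613, 528, 326]
wrist origin [ 452.4 -155.5   18.2] x [ 0.529 -0.849 -0.015] y [0.534 0.319 0.783] z [-0.66  -0.422  0.622] med|e| 0.41 p90 1.01 top [ 411.5 -181.7   56.7]
w+s origin [ 452.8 -156.4   18.2] x [ 0.525 -0.851 -0.025] y [0.54  0.31  0.783] z [-0.658 -0.425  0.622] med|e| 0.48 p90 1.24 top [ 412.  -182.7   56.8]
```

The fit is good, with a median error of 0.4 mm. The lamp leans 51.5° toward azimuth -147.5°, and its x axis is horizontal at -58°. I'll grip it across lamp x with a vertical tool, lift it, tilt it upright, set it in the +y cell and regrip.

>>> {"name": "send_rows", "arguments": {"motion": [0, 0, 0, 0, 0, 1.142, 0, 0, 0, 0, 0, 1.142, 0, 0, 0, 0, 0, 1.142, 0, 0, 0, 0, 0, 1.142, 0, 0, 0, 0, 0, 1.142, 0, 0, 0, 0, 0, 1.142, 0, 0, 0, 0, 0, 1.142, 0, 0, 0, 0, 0, 1.142], "claw": 0.85}}

```text
time: 14.0
tcp_pos: [0.4694, -0.1695, 0.3551]
tool_rot: [0.494, 0.869, 0.0, -0.0]
force: [0.4, 0.1, -0.1]
gripper_width: 0.0773
grasp_force: 0.0
```

>>> {"name": "send_rows", "arguments": {"motion": [0, 0, 0, 0, 0, 1.142, 0, 0, 0, 0, 0, 1.142, 0, 0, 0, 0, 0, 1.142, 0, 0, 0, 0, 0, 1.142, 0, 0, 0, 0, 0, 1.142, 0, 0, 0, 0, 0, 1.142, 0, 0, 0, 0, 0, 1.142, 0, 0, 0, 0, 0, 1.142]}}

```text
time: 14.67
tcp_pos: [0.4694, -0.1695, 0.3551]
tool_rot: [0.839, 0.544, 0.0, -0.0]
force: [-0.6, -0.3, -0.6]
gripper_width: 0.0773
grasp_force: 0.0
```

>>> {"name": "send_rows", "arguments": {"motion": [0, 0, 0, 0, 0, 1.142, 0, 0, 0, 0, 0, 1.142, 0, 0, 0, 0, 0, 1.142, 0, 0, 0, 0, 0, 1.142, 0, 0, 0, 0, 0, 1.142, 0, 0, 0, 0, 0, 0, 0, 0, 0, 0, 0, 0, 0, 0, 0, 0, 0, 0]}}

```text
time: 15.33
tcp_pos: [0.4694, -0.1695, 0.3551]
tool_rot: [0.961, 0.278, -0.0, -0.0]
force: [0.2, -0.0, 0.6]
gripper_width: 0.0776
grasp_force: 0.0
```

Run:
```python
from fit import *
go(.4153,-.1792,.280,-58.1)
p,P,T,K=look("wrist");cv2.imwrite("pics/w7.png",p);np.savez("w7.npz",p=p,P=P,T=T,K=K)
Q=pts("w7.npz",.44,-.165);print(len(Q))
M0=np.array([[.529,-.849,-.015],[.534,.319,.783],[-.66,-.422,.622]]).T
b=fit(Q[::max(1,len(Q)//700)],[([452,-156,18],R.from_matrix(M0).as_rotvec())]);M=R.from_rotvec(b.x[3:]).as_matrix()
print(b.x[:3].round(1),M.T.round(3),np.median(abs(sdf((Q-b.x[:3])@M))))
```

```text
now [ 469.4 -169.5  355.1] -57.77 tool d mm [-51.  -20.6  75.1] rows>= 3.0 turn units 0.05 15.3333
2310
[ 451.7 -156.1   18.2] [[ 0.524 -0.852 -0.012]
 [ 0.537  0.319  0.781]
 [-0.661 -0.416  0.624]] 0.42422293909794284
```

Both fits agree to within 0.7 mm, even with opposite wrist yaws. Now the approach: tool shift (-51, -20.6, 75 + 53).

>>> {"name": "send_rows", "arguments": {"motion": [-0.017, -0.0069, 0.025, 0, 0, 0.02, -0.017, -0.0069, 0.025, 0, 0, 0.02, -0.017, -0.0069, 0.025, 0, 0, 0, 0, 0, 0, 0, 0, 0, 0, 0, 0, 0, 0, 0, 0, 0, 0, 0, 0, 0]}}

```text
time: 15.88
tcp_pos: [0.4167, -0.1794, 0.2814]
tool_rot: [0.962, 0.275, 0.002, 0.001]
force: [-0.5, -0.2, 0.4]
gripper_width: 0.0774
grasp_force: 0.0
```

>>> {"name": "send_rows", "arguments": {"motion": [0, 0, 0.02, 0, 0, 0, 0, 0, 0.02, 0, 0, 0, 0, 0, 0.013, 0, 0, 0, 0, 0, 0, 0, 0, 0, 0, 0, 0, 0, 0, 0]}}

```text
time: 16.3
tcp_pos: [0.4167, -0.1792, 0.2281]
tool_rot: [0.961, 0.275, 0.001, 0.001]
force: [-0.2, -0.3, 0.9]
gripper_width: 0.0774
grasp_force: 0.0
```

>>> {"name": "send_rows", "arguments": {"motion": [0, 0, 0, 0, 0, 0, 0, 0, 0, 0, 0, 0, 0, 0, 0, 0, 0, 0, 0, 0, 0, 0, 0, 0, 0, 0, 0, 0, 0, 0, 0, 0, 0, 0, 0, 0], "claw": 0.35, "force": 40}}

```text
time: 16.8
tcp_pos: [0.4153, -0.179, 0.2275]
tool_rot: [0.962, 0.274, 0.0, 0.0]
force: [-1.3, 0.2, 1.6]
gripper_width: 0.0459
grasp_force: 39.9
```

>>> {"name": "send_rows", "arguments": {"motion": [0, 0, -0.025, 0, 0, 0, 0, 0, -0.025, 0, 0, 0, 0, 0, -0.025, 0, 0, 0, 0, 0, -0.025, 0, 0, 0, 0, 0, -0.025, 0, 0, 0, 0, 0, 0, 0, 0, 1.1, 0, 0, 0, 0, 0, 1.1, 0, 0, 0, 0, 0, 1.1]}}

```text
time: 17.47
tcp_pos: [0.4149, -0.1788, 0.3524]
tool_rot: [0.995, 0.102, 0.0, 0.0]
force: [0.6, -0.6, -1.9]
gripper_width: 0.046
grasp_force: 39.9
```

>>> {"name": "send_rows", "arguments": {"motion": [0, 0, 0, 0, 0, 1.1, 0, 0, 0, 0, 0, 1.1, 0, 0, 0, 0, 0, 1.1, 0, 0, 0, 0, 0, 0, 0, 0, 0, 0, 0, 0]}}

```text
time: 17.88
tcp_pos: [0.415, -0.1789, 0.3519]
tool_rot: [0.998, -0.066, -0.0, -0.0]
force: [-0.1, -0.1, -1.1]
gripper_width: 0.0457
grasp_force: 39.9
```

Run:
```python
from fit import *
go(.55,-.08,.352,-97.7)
p,P,T,K=look("wrist");np.savez("w8.npz",p=p,P=P,T=T,K=K);cv2.imwrite("pics/w8.png",p)
_,ps,Mt=pose();tcp=pose()[0]*1000;g=tcp+172*Mt[:,2]
A=[]
for n in("scene","side"):
    q,P2,_,_=look(n);np.savez(n+"8.npz",p=q,P=P2)
    a=pts(n+"8.npz",g[0]/1000,g[1]/1000,.06);A.append(P2[np.zeros(0,int)].reshape(-1,3))
hsv=cv2.cvtColor(p,cv2.COLOR_BGR2HSV)
m=(hsv[...,1]<60)&(hsv[...,2]>80)&(np.linalg.norm(P*1000-g,axis=-1)<60);Q=P[m]*1000
# expected pose: lamp in tool at grasp
M0=np.array([[.526,-.850,-.013],[.535,.319,.782],[-.66,-.42,.623]]).T
print(len(Q),g.round(1))
psg=-58.1;Rg=R.from_euler('z',ps-psg,degrees=True).as_matrix()
o=tcp+Rg@(np.array([452,-155.8,18.2])-np.array([415.3,-179,227.5]))
e=lambda x:sdf((Q-x[:3])@R.from_rotvec(x[3:]).as_matrix())
b=fit(Q[::max(1,len(Q)//600)],[(o,R.from_matrix(Rg@M0).as_rotvec())])
print("exp",o.round(1),(Rg@M0).T.round(3));print("fit",b.x[:3].round(1),R.from_rotvec(b.x[3:]).as_matrix().T.round(3),np.median(abs(e(b.x))))
```

```text
now [ 415.  -178.9  351.9] -97.57 tool d mm [ 120.8 -115.8   -0.2] rows>= 5.0 turn units 0.02 17.8833
7329 [ 415.  -178.8  179.9]
exp [ 458.1 -184.3  142.6] [[-0.135 -0.99  -0.013]
 [ 0.616 -0.094  0.782]
 [-0.776  0.096  0.623]]
fit [ 457.5 -183.9  142.3] [[-0.128 -0.992 -0.018]
 [ 0.618 -0.094  0.781]
 [-0.776  0.089  0.624]] 0.3993276348546928
```

View pics/w8.png

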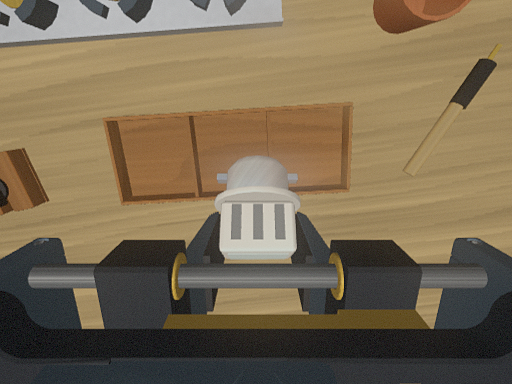

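The lamp is held without slip: the fit matches the expected pose to within 0.7 mm. I'll work out the upright target.

Run:
```python
from h import *
t,ps,M=pose();t=t*1000
o=np.array([457.6,-184.0,142.4]);L=np.array([[-.131,-.991,-.016],[.618,-.094,.781],[-.776,.092,.624]]).T
a=np.cross(L[:,2],[0,0,1]);a=a/np.linalg.norm(a)*np.arccos(L[2,2]);print("tool rotvec units",(np.degrees(M.T@a)/6).round(2))
D=R.from_rotvec(a).as_matrix();M2=D@M
tgt=np.array([451,-61,4.]) + D@(t-o);print("final tcp",tgt.round(1)," at +70:",(tgt+[0,0,70]).round(1))
print("shift now (tool, before tilt) to +70..",(M.T@(tgt+[0,0,70]-t)).round(1));print("then down in tilted tool axes per 10mm",(M2.T@[0,0,-10]).round(3))
print("lug azimuth after",np.degrees(np.arctan2(*(D@L)[[1,0],0])).round(1))
```

```text
tool rotvec units [-0.13 -8.56  0.  ]
final tcp [587.1 -77.1 168.2]  at +70: [587.1 -77.1 238.2]
shift now (tool, before tilt) to +70.. [ 157.  -123.8  113.8]
then down in tilted tool axes per 10mm [ 7.815 -0.118  6.237]
lug azimuth after -98.0
```

>>> {"name": "send_rows", "arguments": {"motion": [0.0262, -0.0206, 0, 0, 0, 0, 0.0262, -0.0206, 0, 0, 0, 0, 0.0262, -0.0206, 0, 0, 0, 0, 0.0262, -0.0206, 0, 0, 0, 0, 0.0262, -0.0206, 0, 0, 0, 0, 0.0262, -0.0206, 0, 0, 0, 0, 0, 0, 0, 0, 0, 0, 0, 0, 0, 0, 0, 0]}}

```text
time: 18.7
tcp_pos: [0.5886, -0.0767, 0.3513]
tool_rot: [0.998, -0.066, -0.001, -0.0]
force: [0.3, 0.1, -2.0]
gripper_width: 0.0459
grasp_force: 39.9
```

>>> {"name": "send_rows", "arguments": {"motion": [0, 0, 0, -0.016, -1.07, 0, 0, 0, 0, -0.016, -1.07, 0, 0, 0, 0, -0.016, -1.07, 0, 0, 0, 0, -0.016, -1.07, 0, 0, 0, 0, -0.016, -1.07, 0, 0, 0, 0, -0.016, -1.07, 0, 0, 0, 0, -0.016, -1.07, 0, 0, 0, 0, -0.016, -1.07, 0]}}

```text
time: 19.37
tcp_pos: [0.587, -0.0785, 0.3525]
tool_rot: [0.898, -0.061, -0.435, -0.023]
force: [-0.8, -0.5, -1.8]
gripper_width: 0.0458
grasp_force: 39.9
```

>>> {"name": "send_rows", "arguments": {"motion": [0.0223, -0.0003, 0.0178, 0, 0, 0, 0.0223, -0.0003, 0.0178, 0, 0, 0, 0.0223, -0.0003, 0.0178, 0, 0, 0, 0.0223, -0.0003, 0.0178, 0, 0, 0, 0, 0, 0, 0, 0, 0, 0, 0, 0, 0, 0, 0, 0, 0, 0, 0, 0, 0]}}

```text
time: 19.95
tcp_pos: [0.5877, -0.0783, 0.2396]
tool_rot: [0.899, -0.061, -0.432, -0.023]
force: [0.5, 0.2, -1.6]
gripper_width: 0.0461
grasp_force: 39.9
```

Run:
```python
from h import *
go(.5871,-.0771,.1682)
s=bot.state();print(s['qpos'].round(3));M=R.from_quat(s['tool_rot']).as_matrix();print(M[:,2].round(3))
for n in("scene","side"):
    p,P,T,K=look(n);cv2.imwrite(f"pics/{n}9.png",p)
a=cv2.imread("pics/side9.png")[120:300,130:370];b=cv2.imread("pics/scene9.png")[110:270,140:340]
cv2.imwrite("pics/c9.png",np.vstack([cv2.resize(a,(400,300)),cv2.resize(b,(400,300))]))
```

```text
now [587.7 -78.3 239.6] -97.44 tool d mm [55.2 -1.9 45.3] rows>= 2.0  19.95
[-0.147  0.7    1.491 -0.021  1.846  1.563]
[-0.775  0.094 -0.625]
```

View pics/c9.png

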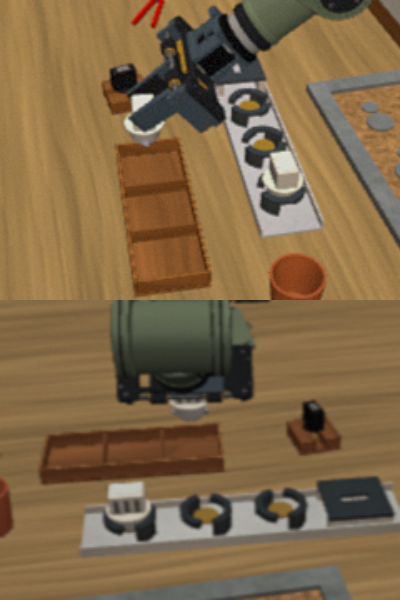

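The lamp hangs upright over the +y cell. I'll lower it.

>>> {"name": "send_rows", "arguments": {"motion": [0.0165, -0.0006, 0.0135, 0, 0, 0, 0.0165, -0.0006, 0.0135, 0, 0, 0, 0.0165, -0.0006, 0.0135, 0, 0, 0, 0, 0, 0, 0, 0, 0, 0, 0, 0, 0, 0, 0, 0, 0, 0, 0, 0, 0]}}

```text
time: 20.55
tcp_pos: [0.5876, -0.0767, 0.1759]
tool_rot: [0.9, -0.061, -0.432, -0.023]
force: [0.2, 0.3, -0.2]
gripper_width: 0.0454
grasp_force: 39.9
```

>>> {"name": "send_rows", "arguments": {"motion": [0.0023, 0, 0.0019, 0, 0, 0, 0.0023, 0, 0.0019, 0, 0, 0, 0, 0, 0, 0, 0, 0, 0, 0, 0, 0, 0, 0, 0, 0, 0, 0, 0, 0]}}

```text
time: 20.97
tcp_pos: [0.5873, -0.0768, 0.1698]
tool_rot: [0.899, -0.061, -0.432, -0.023]
force: [2.1, -1.1, 4.9]
gripper_width: 0.0457
grasp_force: 39.9
```

>>> {"name": "send_rows", "arguments": {"motion": [0, 0, 0, 0, 0, 0, 0, 0, 0, 0, 0, 0, 0, 0, 0, 0, 0, 0, 0, 0, 0, 0, 0, 0, 0, 0, 0, 0, 0, 0, 0, 0, 0, 0, 0, 0], "claw": 0.85}}

```text
time: 21.47
tcp_pos: [0.5869, -0.0767, 0.1679]
tool_rot: [0.899, -0.061, -0.433, -0.023]
force: [-1.0, 0.2, 0.7]
gripper_width: 0.0775
grasp_force: 0.0
```

>>> {"name": "send_rows", "arguments": {"motion": [-0.016, 0, -0.02, 0, 0, 0, -0.02, 0, -0.02, 0, 0, 0, -0.02, 0, -0.02, 0, 0, 0, -0.02, 0, -0.02, 0, 0, 0, -0.02, 0, -0.02, 0, 0, 0, 0, 0, 0, 0, 0, 0]}}

```text
time: 21.97
tcp_pos: [0.606, -0.0775, 0.311]
tool_rot: [0.901, -0.061, -0.429, -0.023]
force: [0.6, 0.8, 0.1]
gripper_width: 0.0773
grasp_force: 0.0
```

>>> {"name": "send_rows", "arguments": {"motion": [0, 0, 0, 0.016, 1.07, 0, 0, 0, 0, 0.016, 1.07, 0, 0, 0, 0, 0.016, 1.07, 0, 0, 0, 0, 0.016, 1.07, 0, 0, 0, 0, 0.016, 1.07, 0, 0, 0, 0, 0.016, 1.07, 0, 0, 0, 0, 0.016, 1.07, 0, 0, 0, 0, 0.016, 1.07, 0]}}

```text
time: 22.63
tcp_pos: [0.605, -0.0774, 0.3051]
tool_rot: [0.998, -0.067, 0.002, 0.0]
force: [0.0, 0.8, -0.9]
gripper_width: 0.0773
grasp_force: 0.0
```

Run:
```python
from h import *
go(.45,-.061,.3,-98)
for n in("wrist","scene","side"):
    p,P,T,K=look(n);cv2.imwrite(f"pics/{n}10.png",p);print(n);tops(P,.055,.085,40)
```

```text
now [605.  -77.4 305.1] -97.74 tool d mm [-155.8    4.6    4.4] rows>= 5.0 turn units 0.04 22.6333
wrist
[ 328  147   67   47 2793] [ 630.6 -164.7] [45.8 32.8] long axis 85.9 z 0.0798
scene
[291 164  11  10  83] [454.8 126.4] [40.9 21.2] long axis 10.3 z 0.0662
[228 171  16  10 136] [454.4 -60.8] [45.1 34.6] long axis 83.1 z 0.0663
[193 207  20  16 274] [ 633.4 -165.4] [46.  33.6] long axis 83.6 z 0.0779
side
[196 158  17  11 121] [451.6 123.9] [42.6 26. ] long axis 7.4 z 0.065
[211 199  14  17 202] [452.9 -64.2] [48.8 31.8] long axis 82.5 z 0.0662
[292 211  18  22 311] [ 630.9 -168.5] [48.3 32.5] long axis 86.3 z 0.0781
```

The lamp stands upright at about (452,-62). The mounted one has its top at 79 mm, so it is locked. I'll move over the second lamp and measure it.

>>> {"name": "send_rows", "arguments": {"motion": [-0.031, 0.001, 0.001, 0, 0, 0, -0.031, 0.001, 0.001, 0, 0, 0, -0.031, 0.001, 0.001, 0, 0, 0, -0.031, 0.001, 0.001, 0, 0, 0, -0.031, 0.001, 0.001, 0, 0, 0, 0, 0, 0, 0, 0, 0, 0, 0, 0, 0, 0, 0, 0, 0, 0, 0, 0, 0]}}

```text
time: 23.45
tcp_pos: [0.452, -0.0617, 0.3007]
tool_rot: [0.998, -0.068, 0.0, -0.0]
force: [0.2, 0.2, -0.4]
gripper_width: 0.0773
grasp_force: 0.0
```

Run:
```python
from h import *
p,P,T,K=look("wrist");cv2.imwrite("pics/wrist11.png",p);tops(P,.06,.075,40)
go(.451,-.061,.228,-98)
```

```text
[ 230  193   54   37 1936] [451.7 -60.8] [45.9 32.1] long axis 81.2 z 0.067
[ 23 215  44  36 652] [454.1 127.6] [34.9 23. ] long axis 9.1 z 0.066
now [452.3 -61.7 300.7] -97.74 tool d mm [-1.4 -0.5 72.7] rows>= 2.0 turn units 0.04 23.5
```

>>> {"name": "send_rows", "arguments": {"motion": [-0.0007, -0.0008, 0.018, 0, 0, 0.15, 0, 0, 0.018, 0, 0, 0, 0, 0, 0.018, 0, 0, 0, 0, 0, 0.0185, 0, 0, 0, 0, 0, 0, 0, 0, 0, 0, 0, 0, 0, 0, 0]}}

```text
time: 24.0
tcp_pos: [0.4513, -0.0607, 0.2273]
tool_rot: [0.997, -0.075, -0.001, -0.0]
force: [0.5, -0.5, 1.4]
gripper_width: 0.0777
grasp_force: 0.0
```

>>> {"name": "send_rows", "arguments": {"motion": [0, 0, 0, 0, 0, 0, 0, 0, 0, 0, 0, 0, 0, 0, 0, 0, 0, 0, 0, 0, 0, 0, 0, 0, 0, 0, 0, 0, 0, 0, 0, 0, 0, 0, 0, 0], "claw": 0.35, "force": 40}}

```text
time: 24.5
tcp_pos: [0.4505, -0.0607, 0.2285]
tool_rot: [0.997, -0.075, 0.001, 0.0]
force: [-1.0, -0.5, 3.0]
gripper_width: 0.0459
grasp_force: 40.0
```

>>> {"name": "send_rows", "arguments": {"motion": [0, 0, -0.025, 0, 0, 0, 0, 0, -0.025, 0, 0, 0, 0, 0, -0.025, 0, 0, 0, 0, 0, -0.025, 0, 0, 0, 0, 0, 0, 0, 0, -1.12, 0, 0, 0, 0, 0, -1.12, 0, 0, 0, 0, 0, -1.12, 0, 0, 0, 0, 0, -1.12]}}

```text
time: 25.17
tcp_pos: [0.45, -0.0606, 0.328]
tool_rot: [0.987, 0.161, -0.0, -0.0]
force: [0.2, 0.6, -1.1]
gripper_width: 0.0456
grasp_force: 40.0
```

>>> {"name": "send_rows", "arguments": {"motion": [0, 0, 0, 0, 0, -1.12, 0, 0, 0, 0, 0, -1.12, 0, 0, 0, 0, 0, -1.12, 0, 0, 0, 0, 0, -1.12, 0, 0, 0, 0, 0, -1.12, 0, 0, 0, 0, 0, -1.12, 0, 0, 0, 0, 0, -1.12, 0, 0, 0, 0, 0, -1.12]}}

```text
time: 25.83
tcp_pos: [0.45, -0.0606, 0.3278]
tool_rot: [0.807, 0.59, -0.0, -0.0]
force: [0.2, 1.5, -1.8]
gripper_width: 0.0457
grasp_force: 40.0
```

>>> {"name": "send_rows", "arguments": {"motion": [0, 0, 0, 0, 0, -1.12, 0, 0, 0, 0, 0, -1.12, 0, 0, 0, 0, 0, 0, 0, 0, 0, 0, 0, 0]}}

```text
time: 26.17
tcp_pos: [0.4502, -0.0606, 0.3278]
tool_rot: [0.736, 0.677, -0.0, -0.0]
force: [0.6, -1.0, -0.9]
gripper_width: 0.0459
grasp_force: 40.0
```

```bash
python3 -c "
from h import *
go(.6359,-.0649,.325,-3.7)"
```

```text
now [450.2 -60.6 327.8] -4.73 tool d mm [ 11.  185.5   2.7] rows>= 5.0 turn units -0.17 26.1667
```

>>> {"name": "send_rows", "arguments": {"motion": [0.002, 0.0371, 0.0005, 0, 0, -0.034, 0.002, 0.0371, 0.0005, 0, 0, -0.034, 0.002, 0.0371, 0.0005, 0, 0, -0.034, 0.002, 0.0371, 0.0005, 0, 0, -0.034, 0.002, 0.0371, 0.0005, 0, 0, -0.034, 0, 0, 0, 0, 0, 0, 0, 0, 0, 0, 0, 0, 0, 0, 0, 0, 0, 0]}}

```text
time: 26.83
tcp_pos: [0.6356, -0.064, 0.3246]
tool_rot: [0.729, 0.684, -0.001, -0.001]
force: [-1.1, 0.1, -0.4]
gripper_width: 0.0459
grasp_force: 40.0
```

>>> {"name": "send_rows", "arguments": {"motion": [0, 0, 0, 0, 0, 0, 0, 0, 0, 0, 0, 0, 0, 0, 0, 0, 0, 0, 0, 0, 0, 0, 0, 0, 0, 0, 0, 0, 0, 0]}}

```text
time: 27.25
tcp_pos: [0.6357, -0.0641, 0.3259]
tool_rot: [0.729, 0.685, 0.0, 0.0]
force: [0.0, 0.0, -1.2]
gripper_width: 0.0458
grasp_force: 40.0
```

Run:
```python
from fit import *
t,ps,M=pose()
p,P,T,K=look("wrist");cv2.imwrite("pics/w12.png",p)
g=t*1000+172*M[:,2];hsv=cv2.cvtColor(p,cv2.COLOR_BGR2HSV)
m=(hsv[...,1]<60)&(hsv[...,2]>80)&(np.linalg.norm(P*1000-g,axis=-1)<60);Q=P[m]*1000
b=fit(Q[::max(1,len(Q)//600)],[(t*1000-[0,0,224],R.from_euler('z',ps,degrees=True).as_rotvec())])
L=R.from_rotvec(b.x[3:]).as_matrix();print("lamp",b.x[:3].round(1),L.T.round(3),len(Q))
go(.6359,-.0661,.250,-3.7)
```

```text
lamp [637.4 -63.6 102.6] [[ 0.998 -0.065 -0.009]
 [ 0.065  0.998 -0.015]
 [ 0.01   0.014  1.   ]] 5149
now [635.8 -64.1 325.8] -3.55 tool d mm [-2.   0.2 75.8] rows>= 2.0 turn units 0.03 27.3
```

>>> {"name": "send_rows", "arguments": {"motion": [-0.0016, -0.0006, 0.018, 0, 0, 0, 0, 0, 0.018, 0, 0, 0, 0, 0, 0.018, 0, 0, 0, 0, 0, 0.014, 0, 0, 0, 0, 0, 0.006, 0, 0, 0, 0, 0, 0, 0, 0, 0, 0, 0, 0, 0, 0, 0, 0, 0, 0, 0, 0, 0]}}

```text
time: 27.97
tcp_pos: [0.6358, -0.0657, 0.2527]
tool_rot: [0.729, 0.685, 0.001, 0.001]
force: [0.1, 0.4, -1.6]
gripper_width: 0.0458
grasp_force: 40.0
```

>>> {"name": "send_rows", "arguments": {"motion": [0, 0, 0.003, 0, 0, 0, 0, 0, 0.003, 0, 0, 0, 0, 0, 0, 0, 0, 0, 0, 0, 0, 0, 0, 0]}}

```text
time: 28.3
tcp_pos: [0.6358, -0.0657, 0.2464]
tool_rot: [0.729, 0.685, 0.001, 0.001]
force: [-0.2, -0.5, 2.1]
gripper_width: 0.0457
grasp_force: 40.0
```

>>> {"name": "send_rows", "arguments": {"motion": [0, 0, 0.004, 0, 0, 0, 0, 0, 0.004, 0, 0, 0, 0, 0, 0.003, 0, 0, 0, 0, 0, 0.0012, 0, 0, 0, 0, 0, 0, 0, 0, 0, 0, 0, 0, 0, 0, 0, 0, 0, 0, 0, 0, 0]}}

```text
time: 28.88
tcp_pos: [0.6358, -0.0657, 0.2342]
tool_rot: [0.729, 0.685, 0.001, 0.001]
force: [-1.4, 0.5, 7.9]
gripper_width: 0.0458
grasp_force: 40.0
```

>>> {"name": "send_rows", "arguments": {"motion": [0, 0, 0, 0, 0, 0.9, 0, 0, 0, 0, 0, 0.9, 0, 0, 0, 0, 0, 0.9, 0, 0, 0, 0, 0, 0.9, 0, 0, 0, 0, 0, 0.9, 0, 0, 0, 0, 0, 0.9, 0, 0, 0, 0, 0, 0.9, 0, 0, 0, 0, 0, 0.9]}}

```text
time: 29.55
tcp_pos: [0.6358, -0.0657, 0.2342]
tool_rot: [0.93, 0.367, 0.001, 0.001]
force: [-1.3, 0.3, 7.3]
gripper_width: 0.046
grasp_force: 40.0
```

>>> {"name": "send_rows", "arguments": {"motion": [0, 0, 0, 0, 0, 0.9, 0, 0, 0, 0, 0, 0.9, 0, 0, 0, 0, 0, 0.9, 0, 0, 0, 0, 0, 0.9, 0, 0, 0, 0, 0, 0.9, 0, 0, 0, 0, 0, 0.9, 0, 0, 0, 0, 0, 0.9, 0, 0, 0, 0, 0, 0.9]}}

```text
time: 30.22
tcp_pos: [0.6358, -0.0657, 0.2342]
tool_rot: [1.0, -0.002, 0.001, 0.0]
force: [-0.7, -0.1, 7.6]
gripper_width: 0.0453
grasp_force: 40.0
```

>>> {"name": "send_rows", "arguments": {"motion": [0, 0, 0, 0, 0, 0.6, 0, 0, 0, 0, 0, 0, 0, 0, 0, 0, 0, 0]}}

```text
time: 30.47
tcp_pos: [0.6358, -0.0657, 0.2342]
tool_rot: [1.0, -0.031, 0.001, 0.0]
force: [0.6, -0.0, 7.3]
gripper_width: 0.0461
grasp_force: 40.0
```

```bash
python3 -c "
from h import *
go(.6359,-.0649,.242,-93.7);s=bot.state();print(s['force'],s['torque'])"
```

```text
now [635.8 -65.7 234.2] -93.55 tool d mm [ 0.  -0.8 -7.8] rows>= 1.0 turn units 0.02 30.4667
[ 5.84051407e-01 -3.51787730e-03  7.28118466e+00] [-0.01974443  0.24766989 -0.054765  ]
```

>>> {"name": "send_rows", "arguments": {"motion": [0, 0, -0.004, 0, 0, 0, 0, 0, -0.003, 0, 0, 0, 0, 0, 0, 0, 0, 0, 0, 0, 0, 0, 0, 0]}}

```text
time: 30.8
tcp_pos: [0.6358, -0.0657, 0.2409]
tool_rot: [1.0, -0.031, 0.001, 0.0]
force: [1.3, -0.2, 4.7]
gripper_width: 0.0459
grasp_force: 40.0
```

>>> {"name": "send_rows", "arguments": {"motion": [0, 0, 0, 0, 0, 0, 0, 0, 0, 0, 0, 0, 0, 0, 0, 0, 0, 0, 0, 0, 0, 0, 0, 0, 0, 0, 0, 0, 0, 0], "claw": 0.7}}

```text
time: 31.22
tcp_pos: [0.6352, -0.0656, 0.2397]
tool_rot: [1.0, -0.031, -0.001, -0.0]
force: [0.3, 0.3, 0.0]
gripper_width: 0.0639
grasp_force: 0.0
```

>>> {"name": "send_rows", "arguments": {"motion": [0, 0, -0.02, 0, 0, 0, 0, 0, -0.03, 0, 0, 0, 0, 0, -0.04, 0, 0, 0, 0, 0, 0, 0, 0, 0, 0, 0, 0, 0, 0, 0]}}

```text
time: 31.63
tcp_pos: [0.6359, -0.0657, 0.3331]
tool_rot: [1.0, -0.031, 0.003, 0.0]
force: [-0.6, -0.1, -0.3]
gripper_width: 0.0637
grasp_force: 0.0
```

Run:
```python
from h import *
go(.46,.127,.335,98.9);print(bot.state()['qpos'].round(2))
for n in("wrist","scene","side"):
    p,P,T,K=look(n);cv2.imwrite(f"pics/{n}13.png",p);print(n);tops(P,.055,.085,40)
```

```text
now [635.9 -65.7 333.1] -93.54 tool d mm [-187.4 -181.5   -3. ] rows>= 7.0 turn units -32.07 31.6333
[-0.12  0.47  1.52  0.    1.15  1.51]
wrist
[ 233  182   50   39 1895] [637.7 -65.7] [46.1 32. ] long axis 86.7 z 0.0799
[ 333  182   60   39 2074] [ 631.5 -164.9] [46.2 31.8] long axis 86.6 z 0.0798
scene
[291 164  11  10  86] [455.  126.3] [42.3 21.8] long axis 8.1 z 0.0656
[233 204  18  16 261] [639.9 -66.5] [46.4 33.9] long axis 89.6 z 0.0781
[193 207  20  16 275] [ 632.9 -165.8] [46.3 33.8] long axis 85.7 z 0.0774
side
[196 158  17  10 119] [451.9 122.9] [42.9 25.4] long axis 8.2 z 0.0648
[282 185  17  20 262] [637.4 -71.2] [48.7 32.6] long axis 87.6 z 0.0778
[292 211  18  22 311] [ 630.4 -168.8] [48.8 31.9] long axis 87.5 z 0.0781
```

Both lamps are locked: tops at 79 mm, long axes at 86.6° along the bar. Next is the feed.

>>> {"name": "send_rows", "arguments": {"motion": [0, 0, 0, 0, 0, -1.04, 0, 0, 0, 0, 0, -1.04, -0.019, -0.0274, 0.0041, 0, 0, 0, -0.019, -0.0274, 0.0041, 0, 0, 0, -0.019, -0.0274, 0.0041, 0, 0, 0, -0.019, -0.0274, 0.0041, 0, 0, 0, -0.019, -0.0274, 0.0041, 0, 0, 0, -0.019, -0.0274, 0.0041, 0, 0, 0], "claw": 0.5}}

```text
time: 32.45
tcp_pos: [0.4955, 0.0798, 0.304]
tool_rot: [0.997, 0.078, -0.002, 0.0]
force: [0.8, -0.2, 0.3]
gripper_width: 0.0456
grasp_force: 0.0
```

>>> {"name": "send_rows", "arguments": {"motion": [-0.019, -0.0274, 0.0041, 0, 0, 0, -0.019, -0.0274, 0.0041, 0, 0, 0, 0, 0, 0, 0, 0, 0, 0, 0, 0, 0, 0, 0, 0, 0, 0, 0, 0, 0, 0, 0, 0, 0, 0, 0, 0, 0, 0, 0, 0, 0]}}

```text
time: 33.03
tcp_pos: [0.452, 0.1266, 0.2973]
tool_rot: [0.997, 0.077, 0.0, 0.0]
force: [0.0, -0.5, -0.0]
gripper_width: 0.0455
grasp_force: 0.0
```

Run:
```python
from h import *
p,P,T,K=look("wrist");cv2.imwrite("pics/wrist14.png",p);tops(P,.058,.085,40);tops(P,.0225,.029,200)
go(.4515,.127,.227,-81.1)
```

```text
[ 243  188   27   49 1248] [451.2 127.8] [41.2 22. ] long axis 9.5 z 0.0666
[386   0  39  17 322] [631.   33.3] [11.9 31.1] long axis -80.9 z 0.0231
[ 223  160   28   69 1502] [451.9 148.2] [69.8 25.9] long axis 4.4 z 0.0266
[ 265  162   29   70 1467] [455.8 108.2] [70.  26.1] long axis 5.6 z 0.0267
[390 162  36  80 336] [470.2 -19.2] [ 2.5 83.2] long axis -4.5 z 0.0259
[479 187  33  55 460] [ 472.  -109.9] [ 7.3 58.1] long axis -4.6 z 0.0263
now [451.9 126.6 297.4] -81.14 tool d mm [-0.4 -0.5 70.4] rows>= 2.0 turn units -0.01 33.0833
```

>>> {"name": "send_rows", "arguments": {"motion": [-0.0005, -0.001, 0.018, 0, 0, -0.05, 0, 0, 0.018, 0, 0, 0, 0, 0, 0.018, 0, 0, 0, 0, 0, 0.0165, 0, 0, 0, 0, 0, 0, 0, 0, 0, 0, 0, 0, 0, 0, 0]}}

```text
time: 33.58
tcp_pos: [0.4508, 0.1277, 0.2266]
tool_rot: [0.997, 0.08, -0.001, 0.0]
force: [-0.1, -0.6, 0.7]
gripper_width: 0.0455
grasp_force: 0.0
```

>>> {"name": "send_rows", "arguments": {"motion": [0, 0, 0, 0, 0, 0, 0, 0, 0, 0, 0, 0, 0, 0, 0, 0, 0, 0, 0, 0, 0, 0, 0, 0, 0, 0, 0, 0, 0, 0, 0, 0, 0, 0, 0, 0], "claw": 0.1, "force": 30}}

```text
time: 34.08
tcp_pos: [0.4508, 0.1282, 0.2278]
tool_rot: [0.997, 0.081, 0.001, -0.0]
force: [-0.1, -0.4, 5.4]
gripper_width: 0.0219
grasp_force: 30.0
```

>>> {"name": "send_rows", "arguments": {"motion": [0, 0, -0.02, 0, 0, 0, 0, 0, -0.025, 0, 0, 0, 0, 0, -0.025, 0, 0, 0, 0, 0, -0.025, 0, 0, 0, 0, 0, 0, 0, 0, -1.1, 0, 0, 0, 0, 0, -1.1, 0, 0, 0, 0, 0, -1.1, 0, 0, 0, 0, 0, -1.1]}}

```text
time: 34.75
tcp_pos: [0.4502, 0.1282, 0.322]
tool_rot: [0.951, 0.309, -0.0, -0.0]
force: [0.2, -0.3, -1.1]
gripper_width: 0.0218
grasp_force: 30.0
```

>>> {"name": "send_rows", "arguments": {"motion": [0, 0, 0, 0, 0, -1.1, 0, 0, 0, 0, 0, -1.1, 0, 0, 0, 0, 0, -1.1, 0, 0, 0, 0, 0, -1.1, 0, 0, 0, 0, 0, -1.1, 0, 0, 0, 0, 0, -1.1, 0, 0, 0, 0, 0, -1.1, 0, 0, 0, 0, 0, -0.7]}}

```text
time: 35.42
tcp_pos: [0.4502, 0.1282, 0.3217]
tool_rot: [0.729, 0.684, -0.0, -0.0]
force: [1.1, 0.9, -1.6]
gripper_width: 0.0218
grasp_force: 30.0
```

```bash
python3 -c "
from h import *
go(.6485,.1335,.315,-3.7)"
```

```text
now [450.2 128.2 321.7] -3.67 tool d mm [ 18.  197.5   6.5] rows>= 6.0 turn units 0.01 35.4167
```

>>> {"name": "send_rows", "arguments": {"motion": [0.0029, 0.0329, 0.001, 0, 0, 0, 0.0029, 0.0329, 0.001, 0, 0, 0, 0.0029, 0.0329, 0.001, 0, 0, 0, 0.0029, 0.0329, 0.001, 0, 0, 0, 0.0029, 0.0329, 0.001, 0, 0, 0, 0.0029, 0.0329, 0.001, 0, 0, 0, 0, 0, 0, 0, 0, 0, 0, 0, 0, 0, 0, 0]}}

```text
time: 36.08
tcp_pos: [0.6496, 0.1318, 0.3144]
tool_rot: [0.731, 0.682, -0.001, -0.001]
force: [-0.4, 0.0, -1.5]
gripper_width: 0.022
grasp_force: 30.0
```

>>> {"name": "send_rows", "arguments": {"motion": [0, 0, 0, 0, 0, 0, 0, 0, 0, 0, 0, 0, 0, 0, 0, 0, 0, 0, 0, 0, 0, 0, 0, 0, 0, 0, 0, 0, 0, 0]}}

```text
time: 36.5
tcp_pos: [0.648, 0.132, 0.3165]
tool_rot: [0.731, 0.682, 0.0, 0.0]
force: [0.0, 0.2, -0.8]
gripper_width: 0.0218
grasp_force: 30.0
```

Run:
```python
from h import *
p,P,T,K=look("wrist");cv2.imwrite("pics/w15.png",p);print(P[150:240:6,257].round(4).tolist())
go(.6485,.1327,.262,-3.7)
```

```text
[[0.6504, 0.1747, 0.0064], [0.6503, 0.1726, 0.0339], [0.6499, 0.1668, 0.0345], [0.6495, 0.1607, 0.0339], [0.649, 0.1545, 0.0332], [0.6481, 0.1415, 0.0054], [0.6476, 0.1349, 0.0064], [0.6471, 0.1278, 0.006], [0.6466, 0.1206, 0.0055], [0.6486, 0.147, 0.1031], [0.649, 0.153, 0.1324], [0.649, 0.1528, 0.1424], [0.649, 0.1526, 0.1513], [0.6489, 0.1505, 0.1552], [0.6486, 0.1466, 0.1548]]
now [648.2 132.  316.4] -3.95 tool d mm [ 0.7  0.2 54.4] rows>= 2.0 turn units -0.04 36.55
```

View pics/w15.png

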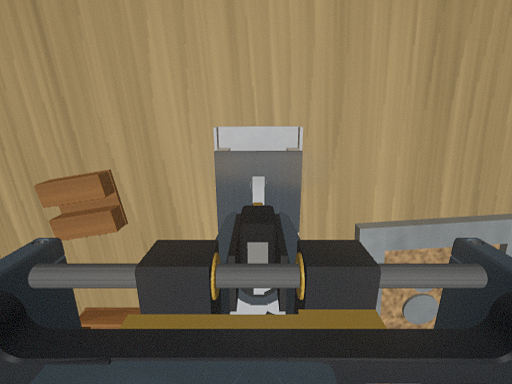

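The slot at (259,190) and the T-foot at (258,205) line up. I'll descend.

>>> {"name": "send_rows", "arguments": {"motion": [0.0007, 0.0003, 0.02, 0, 0, -0.04, 0, 0, 0.02, 0, 0, 0, 0, 0, 0.014, 0, 0, 0, 0, 0, 0.004, 0, 0, 0, 0, 0, 0, 0, 0, 0, 0, 0, 0, 0, 0, 0, 0, 0, 0, 0, 0, 0]}}

```text
time: 37.13
tcp_pos: [0.6494, 0.1327, 0.2593]
tool_rot: [0.73, 0.684, 0.001, 0.001]
force: [-0.4, 0.7, 0.1]
gripper_width: 0.0217
grasp_force: 30.0
```

>>> {"name": "send_rows", "arguments": {"motion": [0, 0, 0.003, 0, 0, 0, 0, 0, 0.003, 0, 0, 0, 0, 0, 0.003, 0, 0, 0, 0, 0, 0, 0, 0, 0, 0, 0, 0, 0, 0, 0]}}

```text
time: 37.55
tcp_pos: [0.6489, 0.1326, 0.2487]
tool_rot: [0.73, 0.684, -0.0, -0.0]
force: [0.1, -0.0, -1.1]
gripper_width: 0.022
grasp_force: 30.0
```

>>> {"name": "send_rows", "arguments": {"motion": [0, 0, 0.003, 0, 0, 0, 0, 0, 0.003, 0, 0, 0, 0, 0, 0.003, 0, 0, 0, 0, 0, 0.002, 0, 0, 0, 0, 0, 0.001, 0, 0, 0, 0, 0, 0, 0, 0, 0, 0, 0, 0, 0, 0, 0]}}

```text
time: 38.13
tcp_pos: [0.649, 0.1326, 0.2369]
tool_rot: [0.73, 0.684, 0.0, -0.0]
force: [0.5, -0.1, -0.1]
gripper_width: 0.0215
grasp_force: 30.0
```

>>> {"name": "send_rows", "arguments": {"motion": [0, 0, 0.001, 0, 0, 0, 0, 0, 0, 0, 0, 0, 0, 0, 0, 0, 0, 0]}}

```text
time: 38.38
tcp_pos: [0.649, 0.1326, 0.2361]
tool_rot: [0.73, 0.684, 0.0, 0.0]
force: [0.2, 0.6, -0.9]
gripper_width: 0.0218
grasp_force: 30.0
```

>>> {"name": "send_rows", "arguments": {"motion": [0, 0, 0.0005, 0, 0, 0.9, 0, 0, 0, 0, 0, 0.9, 0, 0, 0, 0, 0, 0.9, 0, 0, 0, 0, 0, 0.9, 0, 0, 0, 0, 0, 0.9, 0, 0, 0, 0, 0, 0.9, 0, 0, 0, 0, 0, 0.9, 0, 0, 0, 0, 0, 0.9]}}

```text
time: 39.05
tcp_pos: [0.6491, 0.1327, 0.2358]
tool_rot: [0.931, 0.365, 0.0, -0.0]
force: [-0.3, -0.3, -0.6]
gripper_width: 0.0219
grasp_force: 30.0
```

>>> {"name": "send_rows", "arguments": {"motion": [0, 0, 0, 0, 0, 0.9, 0, 0, 0, 0, 0, 0.9, 0, 0, 0, 0, 0, 0.9, 0, 0, 0, 0, 0, 0.9, 0, 0, 0, 0, 0, 0.9, 0, 0, 0, 0, 0, 0.9, 0, 0, 0, 0, 0, 0.9, 0, 0, 0, 0, 0, 0.9]}}

```text
time: 39.72
tcp_pos: [0.6491, 0.1327, 0.2358]
tool_rot: [1.0, -0.003, 0.0, -0.0]
force: [-0.3, -0.7, -0.3]
gripper_width: 0.0221
grasp_force: 30.0
```

>>> {"name": "send_rows", "arguments": {"motion": [0, 0, 0, 0, 0, 0.6, 0, 0, 0, 0, 0, 0, 0, 0, 0, 0, 0, 0]}}

```text
time: 39.97
tcp_pos: [0.6491, 0.1326, 0.2358]
tool_rot: [1.0, -0.032, 0.0, -0.0]
force: [-0.1, 0.0, 0.5]
gripper_width: 0.0218
grasp_force: 30.0
```

```bash
python3 -c "
from h import *
go(.6485,.1327,.2355,-93.7);s=bot.state();print(s['force'],s['torque'])"
```

```text
now [649.1 132.6 235.8] -93.62 tool d mm [-0.6 -0.   0.3] rows>= 1.0 turn units 0.01 39.9667
[-0.13292882  0.04657219  0.53440516] [-0.01506849  0.1592479  -0.01332365]
```

>>> {"name": "send_rows", "arguments": {"motion": [0, 0, 0.0005, 0, 0, 0, 0, 0, 0.0005, 0, 0, 0, 0, 0, 0, 0, 0, 0, 0, 0, 0, 0, 0, 0]}}

```text
time: 40.3
tcp_pos: [0.6491, 0.1326, 0.2358]
tool_rot: [0.999, -0.032, 0.001, -0.0]
force: [-1.7, -0.2, 6.5]
gripper_width: 0.0216
grasp_force: 30.0
```

>>> {"name": "send_rows", "arguments": {"motion": [0, 0, 0, 0, 0, 0, 0, 0, 0, 0, 0, 0, 0, 0, 0, 0, 0, 0, 0, 0, 0, 0, 0, 0, 0, 0, 0, 0, 0, 0], "claw": 0.5}}

```text
time: 40.72
tcp_pos: [0.649, 0.1326, 0.2342]
tool_rot: [0.999, -0.032, -0.0, 0.0]
force: [0.3, -0.1, 0.2]
gripper_width: 0.0455
grasp_force: 0.0
```

>>> {"name": "send_rows", "arguments": {"motion": [0, 0, -0.01, 0, 0, 0, 0, 0, -0.02, 0, 0, 0, 0, 0, -0.03, 0, 0, 0, 0, 0, -0.04, 0, 0, 0, 0, 0, -0.02, 0, 0, 0, 0, 0, 0, 0, 0, 0, 0, 0, 0, 0, 0, 0]}}

```text
time: 41.3
tcp_pos: [0.649, 0.1326, 0.3567]
tool_rot: [0.999, -0.032, 0.002, -0.0]
force: [-0.2, -0.4, -0.3]
gripper_width: 0.0457
grasp_force: 0.0
```

Run:
```python
from h import *
p,P,T,K=look("wrist");cv2.imwrite("pics/w16.png",p);tops(P,.06,.09,100);tops(P,.030,.0425,150)
p,P,T,K=look("scene");cv2.imwrite("pics/scene16.png",p);tops(P,.055,.09,40)
print(bot.state()['time'])
```

```text
[247 174  22  42 884] [648.8 132.9] [21.8 41.8] long axis -3.5 z 0.0746
[ 420  177   62   35 1868] [637.5 -64.9] [47.  31.9] long axis 86.8 z 0.0798
[ 218  150   77   72 4310] [648.2 134.4] [86.2 86.2] long axis 86.3 z 0.0347
[312 158  27  56 624] [643.2  55.4] [27.9 66. ] long axis -3.4 z 0.0347
[346 159  28  55 657] [640.6  14.1] [28.3 65. ] long axis -3.3 z 0.0346
[396 159  31  55 672] [637.3 -43.8] [27.9 64.7] long axis -5.1 z 0.0347
[480 158  32  56 831] [ 629.8 -143. ] [27.8 66.4] long axis -1.1 z 0.0346
[312 198  11  16 140] [650.9 130.8] [21.1 44. ] long axis -2.1 z 0.0731
[233 204  18  16 263] [639.9 -66.2] [45.1 34.2] long axis 85.4 z 0.0778
[193 207  20  16 276] [ 632.3 -165.5] [45.8 35.7] long axis 86.5 z 0.0777
41.4
```

View pics/scene16.png

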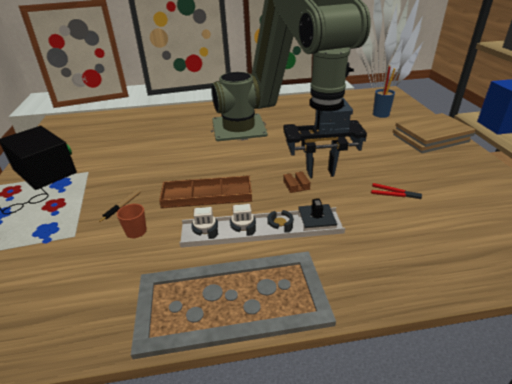

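The picture shows both lamps in their holders at (204,217) and (242,214), and the feed in the slot at (317,210). The feed's top is at 74 mm, so it is seated, and its T lies at -3.5°, square across the slot. The pot, pliers and pen are where they were, so I'm handing in.

```bash
python3 -c "
from workcell import sign_off
print(sign_off())"
```

```text
the job is handed in; nothing more can be done
None
```

I locked both lamps that were there into holders 0 and 1, then seated the power feed in the slot with its T square across it; one lamp was knocked over in the crate mid-run, so I set it upright before mounting it, and I handed the job in at about 41 s.

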